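# Load the specimen tray into the UV cleaner and shut its guard door

## Task

Put the specimen tray into the UV cleaner: slide the cleaner's amber guard door fully open, run the tray in nose first and about level between the guides under the hood, pushing firmly but without ramming until it has gone past the spring catch and rests fully home against the back stop, then slide the door fully shut. Leave the other things on the bench where they are.

Things in the scene. Friction and masses are not known exactly. Their poses are not given: they have to be found in the camera images.
- cleaner: Benchtop UV specimen cleaner: low white box fixed to the worktop, 166 deep, 227 wide, 100 high. Origin on the worktop at the front face, under the middle of the mouth; x runs into the chamber, y left, z up. The closed control half is left of the mouth (y 48 to 170). An aluminium apron 107 wide lies in front of the mouth, x -95 to 0, top z 14, level with the chamber floor
- mouth (a point): middle of the mouth on the chamber floor (cleaner x 0, y 0, z 14), axes as the cleaner's. The mouth is 95 wide, from z 14 to the roof's underside at z 92; a lip (x -10 to 0, z 92 to 100) runs along its top. The roof covers all of x > 0, so only fingers tilted forward reach in.
- guide_entry (a point): middle of the entry to the straight guides (cleaner x -37, y 0, z 14), axes as the cleaner's. The guides are 8 high and 63 apart on the floor, from here to x 112 with a gap at the door; in front of here they flare to 71 apart at x -65. From x 17 on, white hold-down strips 5.5 wide reach inwards over the tray's edges, 8.5 above the floor (flared up from x 5)
- tray_seat (a point): where the tray's origin lies when the tray is home (cleaner x 60, y 0, z 14), axes as the cleaner's. Beside it two sprung rollers stand 3.7 out of the guides: the tray's edges press them aside (some 8 N of push) and they drop into its notches when it is home
- back_stop: dark steel block on the chamber floor that the tray's nose rests against when home, 50 wide, 16 high; origin at the foot of its face (cleaner x 115, z 14)
- door (a joint): travel of the guard door along its track in m: 0 shut, 0.108 fully open; it slides to the left (cleaner +y), covering the control half when open, and drags with 1 to 2 N. The panel is 104 wide, 5 thick (cleaner x -8 to -3), z 15.5 to 97, hung from the lip
- door_grip (a point): grip point of the door's handle, an upright steel bar 10 thick standing 39 in front of the cleaner's face (29 clear of the door), from z 27 to z 85; the point is at z 66 on the bar's axis, 38 left of the door's middle (cleaner y 38 when shut, 146 when open)
- tray: Steel specimen tray, 0.34 kg, with six round stubs fixed on it: plate 110 long (x -55 to 55), 60 wide, 6 thick, nose at +x with rounded corners (8 radius), a notch 10 long and 3 deep in the middle of each long edge. Origin under the middle of the plate; z up. An upright handle stands at its rear end
- tray_grip (a point): middle of the tray's handle where it is taken (tray x -44, y 0, z 30), axes as the tray's. The handle is a block 18 long (x), 12 wide (y), reaching up to z 44; its foot, 28 wide (x -54 to -28), has its top at z 10
- tip_box: blue pipette tip box with a clear lid, 91 x 119 x 72, a bystander; origin under its middle
- petri_large: clear petri dish, 68 across, 13 high, a bystander; origin under its middle
- objective_can: white canister with a black lid, 41 across, 53 high, a bystander; origin under its middle
- tweezers: steel tweezers lying flat, 116 long, a bystander; origin under the middle

How it is judged:
On the way, in this order (a step that is already met when the one before it is completed fails the run):
1. the guard door is slid open (at least 95 mm) (value of joint door above 0.095 m), for 0.1 s.
2. the tray is home: between the guides, past the catch, within 2.5 mm of its seat along the guides (x of tray in the frame of tray_seat between -0.0025 and 0.0025 m and y of tray in the frame of tray_seat between -0.004 and 0.004 m and x of tray_grip in the frame of tray_seat below -0.03 m), for 0.2 s.
At the end, for the whole second after the job is handed in: The tray lies flat on the chamber floor between the guides, nose towards the back, within 2.5 mm of its seat along the guides (4 mm sideways, 3 mm in height), at rest, and the guard door is shut to within 4 mm (all of step 2 and z of tray in the frame of tray_seat between -0.003 and 0.003 m and angle between tray's own z axis and vertical below 0.06 rad and value of joint door below 0.004 m and linear speed of tray below 0.01 m/s); the robot touches nothing.
It fails at once if the tray is tipped more than 0.5 rad from level (angle between tray's own z axis and vertical above 0.5 rad).
It fails at once if the tray is rammed against the back stop with more than 45 N (contact force between tray and back_stop above 45 N).
It fails at once if a bystander (tip box, dish, canister or tweezers) is moved more than 30 mm (distance of any of tip_box, petri_large, objective_can, tweezers from where it was at the start of the episode above 0.03 m).
It also fails if it takes over 72 s, if anything falls off the work surface, if the arm or the gripper's body presses on something with over 40 N, if the wrist force passes 120 N, or if a joint passes its speed limit or range.

## Robot

A 6-joint arm with a two-finger parallel gripper is mounted at the origin on a cart in front of the work surface, level with it; the furniture and walls round the work are solid. World frame = base frame: x ahead of the robot, y to its left, z up, the work surface at z = 0. Lengths are in m, angles in rad, forces in N, time in s.
With the tool pointing down it reaches from about 0.35 to 0.775 m from the base axis. Payload 5.5 kg.
Tool frame: the origin (TCP) lies between the finger pads; the fingertips stand 19 mm ahead of it and the grasp point (between the pads) is the TCP; z points along the fingers, x is the direction in which the jaws open and shut, and the axes are right-handed (so a half turn about z gives the same grasp; the last joint's range is limited). The gripper opens to 85 mm and grips with 20 to 120 N. Pads are 22 mm wide; open, the fingers measure 114 mm over their backs; the gripper's body (76 mm by 85 mm) begins 54 mm behind the grasp point. The pads swing forward as they close: fully open they stand 13 mm farther back than shut.
Start: joints at [1.04, 0.313, 0.046, 1.304, 0, 1.431], TCP at [0.219, 0.532, 0.25] pointing down, gripper open.
Joint ranges: [-2.76, 2.76], [-0.86, 1.69], [-1.03, 1.26], [-2.2, 2.34], [-1.47, 1.5], [-3.14, 3.14]. Speed limits (rad/s): [2.57, 2.57, 3.14, 3.14, 3.14, 3.14].

## Interface

Orientations are given as a unit quaternion [w, x, y, z].
In Python, from workcell import env gives the robot as it stands. The module is installed in compiled form; this text tells all that it offers.
- The arm moves only by the tool carry_out, never from a script. Its argument "steps" is a list of rows, each a list of 7 numbers: the gripper command: -1 is shut, 1 is fully open, values between are in proportion, then the shift along the tool's x, y, z in m, then the turn, a rotation vector about the tool's x, y, z in rad. A call has 1 to 20 rows; each row shifts and turns the commanded pose from where the row before left it, along the tool's axes as they then stand; what a row does not reach is not made up. A row lasts 1/8 s, in which the tool goes at most 62.5 mm and 10.7 degrees, less where a joint would pass 70% of its speed; a pose out of reach is approached as far as the arm can. A call with a gripper value outside its range is refused whole. The fingers move at their own pace and stop on an object; "grip_force" is the grip in N (left out, the last holds). Time passes only in rows, so rows that do not move let the fingers close. It gives the time, the measured TCP pose, the force and the opening at its end, in the units of the state.
- env.get_state(): the state, without advancing time (a new reading comes with each control period).
- env.read_camera(name): name is "side" or "top" or "wrist"; returns a dict with "color" (420x560x3 uint8, red, green, blue), "K" (3x3 intrinsics, pixels), "R" (3x3) and "t" (3): a world point X has camera coordinates R X + t. Camera axes: x right, y down, z forward; pixel columns grow to the right and rows downward; lengths in m; the calibration is good to about 2 mm. The wrist camera is an equidistant fisheye: a pixel r from the principal point sees the ray r / f radians off the axis. A picture is of the moment at which its call begins. There is no depth.
- env.hand_in(): hands the job in, once; it reports no verdict.
The state is a dict: "clock": time; "joint_pos": joint angles; "qvel": joint speeds; "tau": joint torques, N m; "tcp_pos": TCP position; "orientation": TCP orientation; "wrist_force": force on the tool from outside, world axes, zero at the start; "ft_torque": the same for the moment, N m; "finger_gap": finger opening in m.
Only numpy, scipy, OpenCV 4.12 (cv2) and the standard library are available. Lean on these libraries where they do the work, as an engineer would, in place of code of your own. Each camera call takes 0.05 s, during which the arm holds its last target. There are 200 camera calls.

## Working session

There is one attempt and no reset: what is moved stays moved. The work goes in short steps, Python scripts to look and compute and a tool call to move; the robot and the scene stay as the last step left them, time stands still between calls to the robot, and variables do not carry over. Pictures are saved under pics/ and viewed, about 8 in all and at most 12, crops included, and the job is handed in when it is done.

Besides the shell and the picture viewer there is one more tool, called as name(argument=value, ...) on one line, values as JSON. carry_out: Moves the arm, as the interface text tells. Its arguments: {"type":"object","properties":{"steps":{"type":"array","items":{"type":"array","items":{"type":"number"}}},"grip_force":{"type":"number"}},"required":["steps"]}

```bash
mkdir -p pics; cat > h.py <<'E'
import numpy as np, cv2
from workcell import env
def shot(n,f=None):
    c=env.read_camera(n)
    if f: cv2.imwrite('pics/'+f,c['color'][:,:,::-1])
    return c
def ray(c,u,v,fish=False):
    K,R,t=map(np.array,(c['K'],c['R'],c['t']))
    d=np.array([(u-K[0,2])/K[0,0],(v-K[1,2])/K[1,1],1.])
    if fish:
        r=np.hypot(d[0],d[1]); d=np.array([d[0]/r*np.sin(r),d[1]/r*np.sin(r),np.cos(r)]) if r>0 else d
    return -R.T@t, R.T@d
def onz(c,u,v,z,fish=False):
    o,d=ray(c,u,v,fish); return o+d*(z-o[2])/d[2]
E
python3 - <<'E'
from h import *
s=env.get_state(); print(s)
for n in('top','side'):
    c=shot(n,n+'0.png'); print(n,c['K'],c['R'],c['t'])
E
```

```text
{'clock': 0.0, 'joint_pos': array([ 1.04039370e+00,  3.13988634e-01,  4.49760108e-02,  1.30362618e+00,
       -2.93113654e-06,  1.43118116e+00]), 'qvel': array([ 0.0009067 ,  0.00190324,  0.00058188,  0.00068021, -0.00110225,
        0.00145216]), 'tau': array([ 1.26236660e-04, -4.80628502e+01,  2.98531044e+01,  1.93660380e-02,
        3.73982147e-06, -1.33188743e-05]), 'tcp_pos': array([0.21879482, 0.53121685, 0.24941434]), 'orientation': array([ 4.02348845e-04,  8.30937859e-01,  5.56364472e-01, -8.28731583e-04]), 'wrist_force': array([ 0.40247369,  0.02072346, -0.32165821]), 'ft_torque': array([0.03887273, 0.03046337, 0.02429402]), 'finger_gap': 0.08567419138685985}
top [[459.04166178   0.         276.49114697]
 [  0.         459.04166178 200.80749793]
 [  0.           0.           1.        ]] [[-0.02235449 -0.99970871 -0.0090979 ]
 [-0.99623416  0.02303748 -0.08358692]
 [ 0.08377217  0.00719509 -0.99645896]] [0.17401853 0.60045523 1.12120734]
side [[474.41095919   0.         278.87396866]
 [  0.         474.41095919 221.95565288]
 [  0.           0.           1.        ]] [[ 0.80655824 -0.59092777 -0.01637601]
 [-0.23962997 -0.30149658 -0.92286364]
 [ 0.54040844  0.74826745 -0.38477855]] [-0.39797905  0.26203282  0.70104125]
```

View pics/top0.png

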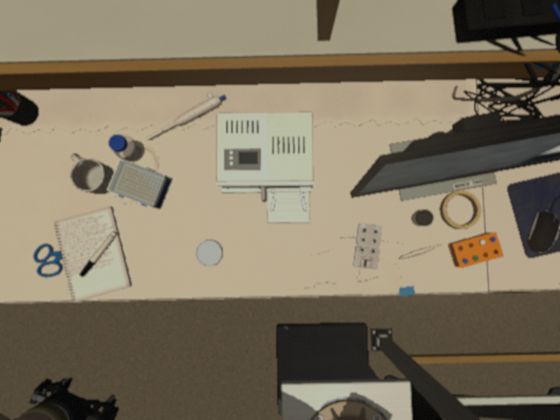

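View pics/side0.png

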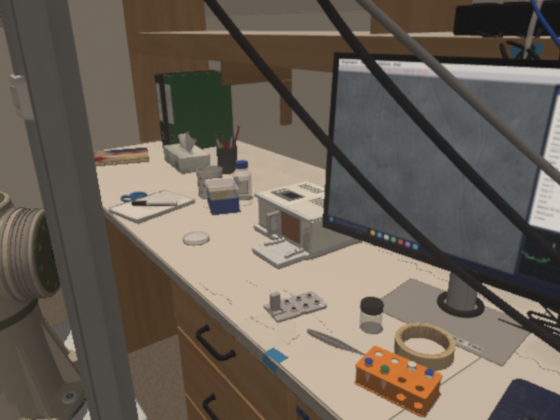

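```bash
python3 - <<'E'
from h import *
c=shot('top'); im=c['color'][100:275,200:400,::-1]
cv2.imwrite('pics/crop1.png',cv2.resize(im,None,fx=3.4,fy=3.4,interpolation=cv2.INTER_CUBIC))
for n,u,v,z in [('apronFL',267,222,.014),('apronFR',310,222,.014),('roofBL',217,112,.1),('roofBR',313,112,.1),('roofFL',217,186,.1),('roofFR',313,186,.1),('handle',264,193,.085),('trayhandle',362,262,.044),('tray',367,246,.006)]:
    print(n,onz(c,u,v,z).round(4))
p=np.array(c['R'])@[.219,.532,.25]+c['t']; print(c['K']@p/p[2], -c['R'].T@c['t'])
E
```

```text
apronFL [0.5523 0.1855 0.014 ]
apronFR [0.5499 0.0774 0.014 ]
roofBL [0.8132 0.2965 0.1   ]
roofBR [0.8075 0.0684 0.1   ]
roofFL [0.6361 0.2986 0.1   ]
roofFR [0.6308 0.0735 0.1   ]
handle [0.6186 0.1891 0.085 ]
trayhandle [ 0.4489 -0.0441  0.044 ]
tray [ 0.4865 -0.0648  0.006 ]
[ 89.13240038 392.60260663   1.        ] [0.50815813 0.15206768 1.1690105 ]
```

View pics/crop1.png

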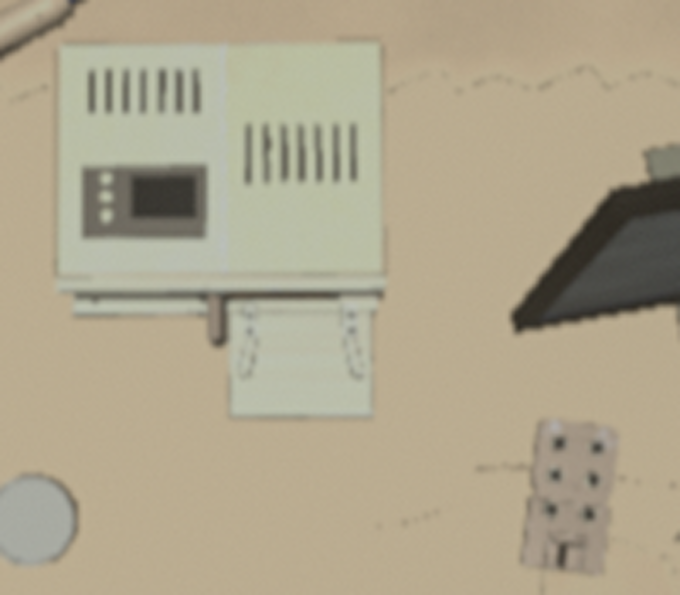

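```bash
python3 - <<'E'
from h import *
c=shot('top'); hsv=cv2.cvtColor(c['color'],cv2.COLOR_RGB2HSV); rgb=c['color'].astype(int)
m=rgb[:,:,0]-rgb[:,:,2]
print('tan',m[240,330],'apron',m[210,290],'tray',m[240,366],'roof',m[160,300])
k=cv2.resize((255*(m<35)).astype(np.uint8)[100:275,200:400],None,fx=3,fy=3)
# apron: rows 200-218 edges by subpixel green->tan crossing
th=(m[210,290]+m[240,330])/2
def cross(a,i0,i1):
    i=np.arange(i0,i1); v=a[i0:i1]-th; s=np.where(v[:-1]*v[1:]<=0)[0]
    return [round(float(i[k]+v[k]/(v[k]-v[k+1]+1e-9)),2) for k in s]
for r in (205,210,215,219): print(r,cross(m[r],258,320))
for u in (270,280,290,300,307): print(u,cross(m[:,u],212,230))
mask=(m<(m[240,330]-8)).astype(np.uint8); sub=np.zeros_like(mask); sub[215:280,345:390]=mask[215:280,345:390]
cs,_=cv2.findContours(sub,cv2.RETR_EXTERNAL,cv2.CHAIN_APPROX_NONE); b=max(cs,key=cv2.contourArea)
R=cv2.minAreaRect(b); print(R)
P=np.array([onz(c,*p,.006) for p in cv2.boxPoints(R)]); print(P.round(4),P.mean(0), np.linalg.norm(P-np.roll(P,1,0),axis=1))
E
```

```text
tan 42 apron 18 tray 27 roof 26
205 [266.57, 309.27]
210 [266.73, 309.27]
215 [266.67, 309.42]
219 [266.75, 309.43]
270 [222.69]
280 [222.69]
290 [222.69]
300 [222.64]
307 [222.69]
((367.09185791015625, 245.61720275878906), (24.096357345581055, 44.16161346435547), 6.911226749420166)
[[ 0.4372 -0.0264  0.006 ]
 [ 0.5468 -0.0438  0.006 ]
 [ 0.5381 -0.1039  0.006 ]
 [ 0.4287 -0.086   0.006 ]] [ 0.48770309 -0.06505171  0.006     ] [0.06019794 0.11095009 0.06066913 0.1108476 ]
```

```bash
python3 - <<'E'
from h import *
c=shot('top')
fl,fr=onz(c,266.75,222.68,.014),onz(c,309.45,222.66,.014)
l0,r0=onz(c,266.57,203,.014),onz(c,309.2,203,.014)
print(fl,fr,np.linalg.norm(fl-fr))
d=fl-fr; print('psi front',np.arctan2(-d[0],d[1]))
for a,b in((fl,l0),(fr,r0)): print('psi side',np.arctan2(*(b-a)[[1,0]]))
psi=-.0235; mid=(fl+fr)/2; ex=np.array([np.cos(psi),np.sin(psi)]); ey=np.array([-ex[1],ex[0]])
o=mid[:2]+.095*ex; print('origin',o)
for n,p in [('grip shut',(-.039,.038)),('open',(-.039,.146)),('seat',(.06,0)),('grip home',(.016,0)),('roofFR',(-.01,-.057)),('entry',(-.037,0))]: print(n,o+p[0]*ex+p[1]*ey)
# handle bar top: expected pixel
for q in [(-.044,.038),(-.01,-.057),(-.01,.170)]:
  X=np.append(o+q[0]*ex+q[1]*ey,.1 if q[0]>-.02 else .085); p=c['R']@X+c['t']; print((c['K']@p/p[2])[:2])
s=shot('side','s.png'); 
im=s['color'][160:330,215:385,::-1]; cv2.imwrite('pics/side_crop.png',cv2.resize(im,None,fx=3.4,fy=3.4,interpolation=cv2.INTER_CUBIC))
w=shot('wrist','w0.png'); print(w['K'],w['R'],w['t'],-w['R'].T@w['t'])
E
```

```text
[0.55062631 0.18614035 0.014     ] [0.54824152 0.07881996 0.014     ] 0.10734688650354776
psi front -0.02221758680030785
psi side -0.011430591901859789
psi side -0.01564095724144127
origin [0.64440769 0.13024786]
grip shut [0.60631137 0.16915379]
open [0.60884914 0.27712397]
seat [0.70439112 0.12883799]
grip home [0.66040327 0.1298719 ]
roofFR [0.63307107 0.07349858]
entry [0.6074179  0.13111728]
[272.5175948  200.04880584]
[312.98804733 185.05360945]
[216.18743316 185.04743691]
[[325.1922621    0.         283.36617411]
 [  0.         325.1922621  211.85161121]
 [  0.           0.           1.        ]] [[ 3.80646657e-01  9.24720462e-01 -4.36511434e-04]
 [ 8.77403390e-01 -3.61020181e-01  3.15955251e-01]
 [ 2.92012696e-01 -1.20650306e-01 -9.48773993e-01]] [-0.57569742 -0.04270902  0.38110975] [0.14532145 0.56292137 0.37482986]
```

View pics/side_crop.png

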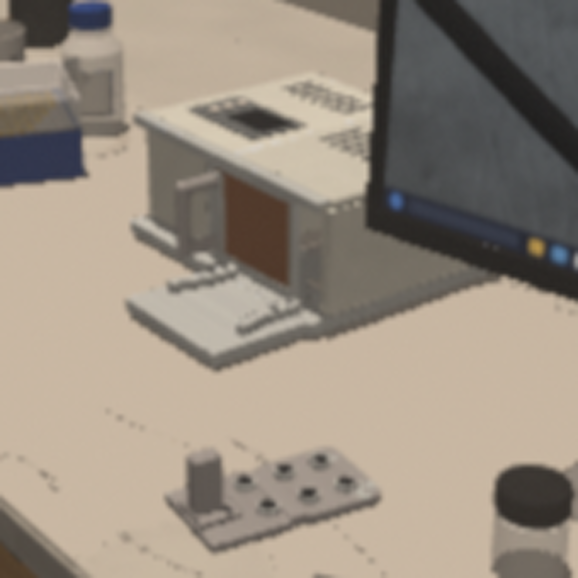

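```bash
python3 - <<'E'
from h import *
c=shot('top'); s=shot('side')
o1,d1=ray(c,200+218/3.4-.35,100+338/3.4-.35); o2,d2=ray(s,215+183/3.4-.35,160+186/3.4-.35)
t=np.linalg.lstsq(np.c_[d1,-d2],o2-o1,rcond=None)[0]; a,b=o1+d1*t[0],o2+d2*t[1]; print(a,b)
psi=-.022; R=np.array([[np.cos(psi),-np.sin(psi)],[np.sin(psi),np.cos(psi)]])
print(R.T@((a+b)[:2]/2-[.6444,.1302]))
from scipy.spatial.transform import Rotation as Ro
q=env.get_state()['orientation']; r=Ro.from_quat(q[[1,2,3,0]]); print(r.as_matrix())
# target tool-down, x along cleaner y (either sign)
for sg in (1,-1):
  ex=np.array([np.sin(-psi),np.cos(psi),0])*sg; z=np.array([0,0,-1.]); T=Ro.from_matrix(np.c_[ex,np.cross(z,ex),z])
  print(sg,(r.inv()*T).as_rotvec())
E
```

```text
[0.60416008 0.18997283 0.08478749] [0.60366561 0.19029706 0.08475504]
[-0.04179582  0.0590298 ]
[[ 3.80967424e-01  9.24588460e-01 -3.53769784e-05]
 [ 9.24588461e-01 -3.80967424e-01  4.74439041e-06]
 [-9.09086770e-06 -3.45166042e-05 -9.99999999e-01]]
1 [-3.58009460e-05  2.62197597e-06 -3.68842400e-01]
-1 [3.67682143e-06 5.02040015e-05 2.77275025e+00]
```

carry_out(steps=[[1,0,0,0,0,0,-0.123],[1,0,0,0,0,0,-0.123],[1,0,0,0,0,0,-0.123],[1,-0.02376,0.02822,0,0,0,0],[1,-0.02376,0.02822,0,0,0,0],[1,-0.02376,0.02822,0,0,0,0],[1,-0.02376,0.02822,0,0,0,0],[1,-0.02376,0.02822,0,0,0,0],[1,-0.02376,0.02822,0,0,0,0],[1,-0.02376,0.02822,0,0,0,0],[1,-0.02376,0.02822,0,0,0,0],[1,-0.02376,0.02822,0,0,0,0],[1,-0.02376,0.02822,0,0,0,0],[1,-0.02376,0.02822,0,0,0,0],[1,-0.02376,0.02822,0,0,0,0],[1,-0.02376,0.02822,0,0,0,0],[1,-0.02376,0.02822,0,0,0,0],[1,0,0,0,0,0,0]], grip_force=40)

```text
clock: 2.7
tcp_pos: [0.6086, 0.1885, 0.2496]
orientation: [0.0, 0.716, 0.698, -0.0]
wrist_force: [-0.7, 0.4, -0.4]
finger_gap: 0.0855
```

carry_out(steps=[[1,0.0015,-0.002,0.03,0,0,0],[1,0,0,0.04,0,0,0],[1,0,0,0.04,0,0,0],[1,0,0,0.04,0,0,0],[1,0,0,0.03,0,0,0],[1,0,0,0.0035,0,0,0],[-1,0,0,0,0,0,0],[-1,0,0,0,0,0,0],[-1,0,0,0,0,0,0],[-1,0,0,0,0,0,0],[-1,0,0,0,0,0,0],[-1,0,0,0,0,0,0]])

```text
clock: 4.2
tcp_pos: [0.6053, 0.1921, 0.0676]
orientation: [0.0, 0.715, 0.699, 0.001]
wrist_force: [-1.2, 0.0, 6.2]
finger_gap: 0.0089
```

carry_out(steps=[[-1,0.008,0,0,0,0,0],[-1,0.014,0,0,0,0,0],[-1,0.014,0,0,0,0,0],[-1,0.014,0,0,0,0,0],[-1,0.014,0,0,0,0,0],[-1,0.012,0,0,0,0,0],[-1,0.006,0,0,0,0,0],[-1,0,0,0,0,0,0]])

```text
clock: 5.2
tcp_pos: [0.6065, 0.275, 0.0677]
orientation: [-0.0, 0.714, 0.7, 0.001]
wrist_force: [-2.2, 1.1, 6.3]
finger_gap: 0.0091
```

carry_out(steps=[[-1,0.002,0,0,0,0,0],[-1,0.002,0,0,0,0,0],[-1,0.001,0,0,0,0,0],[-1,0,0,0,0,0,0]])

```text
clock: 5.7
tcp_pos: [0.6065, 0.2777, 0.0676]
orientation: [0.001, 0.715, 0.699, -0.001]
wrist_force: [-3.2, -4.5, 7.2]
finger_gap: 0.0091
```

carry_out(steps=[[-1,-0.003,0,0,0,0,0],[0.2,0,0,0,0,0,0],[0.2,0,0,0,0,0,0],[0.2,0,0,0,0,0,0],[0.2,0,0,-0.04,0,0,0],[0.2,0,0,-0.05,0,0,0],[0.2,0,0,-0.05,0,0,0],[0.2,0,-0.04,0,0,0,0],[0.2,0,-0.05,0,0,0,0.137],[0.2,-0.03,-0.02,0,0,0,0],[0.2,-0.04,0,0,0,0,0],[0.2,-0.04,0,0,0,0,0],[0.2,-0.04,0,0,0,0,0],[0.2,-0.04,0,0,0,0,0],[0.2,-0.04,0,0,0,0,0],[0.2,-0.04,0,0,0,0,0],[0.2,-0.04,0,0,0,0,0],[0.2,0,0,0,0,0,0]])

```text
clock: 7.95
tcp_pos: [0.4477, -0.0269, 0.2068]
orientation: [0.0, 0.762, 0.647, 0.0]
wrist_force: [0.5, -0.3, -0.5]
finger_gap: 0.0513
```

```bash
cat > pl.py <<'E'
from h import *
from scipy.spatial.transform import Rotation as Ro
def pose():
    s=env.get_state(); q=s['orientation']; return s,Ro.from_quat(q[[1,2,3,0]])
def target(yaw,tilt):  # tool x = left, z tilted forward from down
    f=np.array([np.cos(yaw),np.sin(yaw),0]); x=np.array([-f[1],f[0],0]); z=np.sin(tilt)*f-np.cos(tilt)*np.array([0,0,1]); return Ro.from_matrix(np.c_[x,np.cross(z,x),z])
def todo(p,yaw,tilt):
    s,r=pose(); T=target(yaw,tilt)
    print('q',s['joint_pos'].round(3),'tcp',s['tcp_pos'].round(4),'F',s['wrist_force'].round(1),'gap',round(s['finger_gap'],4))
    print('rotvec now-frame',(r.inv()*T).as_rotvec().round(4),'| shift now-frame',(r.inv().apply(np.array(p)-s['tcp_pos'])).round(4),'| shift after turning',(T.inv().apply(np.array(p)-s['tcp_pos'])).round(4))
E
python3 - <<'E'
from pl import *
c=shot('top','top2.png'); todo([.4423,-.0578,.034],-.159,1.152)
E
```

```text
q [-0.237  0.089 -0.343  1.138  0.    -0.075] tcp [ 0.4478 -0.0258  0.2068] F [-0.1  0.3  0.3] gap 0.0512
rotvec now-frame [-1.1518  0.0012 -0.0025] | shift now-frame [-0.0325 -0.0003  0.1728] | shift after turning [-0.0325 -0.158   0.0699]
```

carry_out(steps=[[0.2,-0.0105,0,0,-0.1646,0,0],[0.2,-0.011,0,0,-0.1646,0,0],[0.2,-0.011,0,0,-0.1646,0,0],[0.2,0,0,0,-0.1646,0,0],[0.2,0,0,0,-0.1646,0,0],[0.2,0,0,0,-0.1646,0,0],[0.2,0,0,0,-0.1646,0,0],[0.2,0,0,0,0,0,0]])

```text
clock: 9.0
tcp_pos: [0.4872, -0.072, 0.3152]
orientation: [0.369, 0.66, 0.568, 0.323]
wrist_force: [0.4, -0.5, -0.0]
finger_gap: 0.0513
```

```bash
python3 - <<'E'
from pl import *
todo([.4423,-.0578,.034],-.159,1.152)
w=shot('wrist','w1.png')
E
```

```text
q [-0.475 -0.543 -1.025  0.088  0.284 -0.169] tcp [ 0.4872 -0.072   0.3152] F [ 0.4 -0.5 -0. ] gap 0.0513
rotvec now-frame [-0.1257 -0.0154 -0.0002] | shift now-frame [ 0.0055 -0.2647  0.1059] | shift after turning [ 0.0069 -0.2759  0.0718]
```

View pics/w1.png

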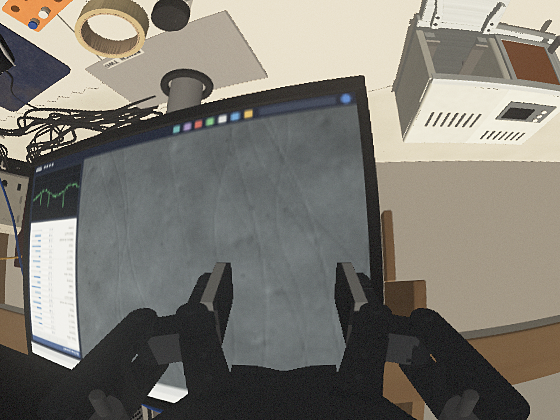

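carry_out(steps=[[0.2,0,0,0,0.171,0,0],[0.2,0,0,0,0.171,0,0],[0.2,0,0,0,0.171,0,0],[0.2,0,0,0,0.171,0,0],[0.2,0,0,0,0.171,0,0],[0.2,0,0,0,0.171,0,0],[0.2,0,0,0,0,0,0]])

```text
clock: 9.93
tcp_pos: [0.4878, -0.0721, 0.3077]
orientation: [-0.009, 0.757, 0.654, -0.001]
wrist_force: [-0.1, -0.0, -1.2]
finger_gap: 0.0514
```

```bash
python3 - <<'E'
from pl import *
todo([.4443,-.0581,.032],-.159,0)
E
```

```text
q [-0.314  0.156 -0.018  1.414  0.007 -0.169] tcp [ 0.4878 -0.0721  0.3077] F [-0.1 -0.  -1.2] gap 0.0514
rotvec now-frame [-0.0156 -0.0098  0.0137] | shift now-frame [ 0.0048 -0.0408  0.2764] | shift after turning [ 0.0069 -0.0451  0.2757]
```

carry_out(steps=[[0.2,0,0,0,-0.0156,-0.0098,0.0137],[0.2,0.004,-0.022,0.02,0,0,0],[0.2,0.003,-0.023,0.02,0,0,0],[0.2,0,0,0.045,0,0,0],[0.2,0,0,0.045,0,0,0],[0.2,0,0,0.04,0,0,0],[0.2,0,0,0.03,0,0,0],[0.2,0,0,0,0,0,0]])

```text
clock: 10.92
tcp_pos: [0.4421, -0.058, 0.1115]
orientation: [0.004, 0.762, 0.648, 0.003]
wrist_force: [-0.1, 0.4, 0.0]
finger_gap: 0.0512
```

```bash
python3 - <<'E'
from pl import *
todo([.4443,-.0581,.032],-.159,0)
w=shot('wrist','w2.png')
E
```

```text
q [-0.311  0.154 -0.52   0.886  0.    -0.15 ] tcp [ 0.4421 -0.058   0.1115] F [-0.1  0.4  0. ] gap 0.0512
rotvec now-frame [ 0.0105  0.0015 -0.0019] | shift now-frame [0.0004 0.0013 0.0795] | shift after turning [0.0002 0.0022 0.0795]
```

View pics/w2.png

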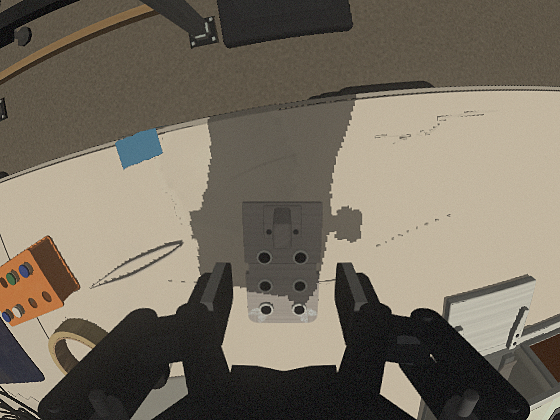

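carry_out(steps=[[0.2,0,0.002,0.03,0.0105,0,0],[0.2,0,0,0.03,0,0,0],[0.2,0,0,0.0195,0,0,0],[0.2,0,0,0,0,0,0],[-1,0,0,0,0,0,0],[-1,0,0,0,0,0,0],[-1,0,0,0,0,0,0],[-1,0,0,0,0,0,0],[-1,0,0,0,0,0,0]], grip_force=100)

```text
clock: 12.1
tcp_pos: [0.4484, -0.06, 0.0339]
orientation: [0.002, 0.762, 0.648, 0.0]
wrist_force: [-2.4, -0.1, 9.1]
finger_gap: 0.0105
```

```bash
python3 - <<'E'
from pl import *
todo([.4443,-.0581,.032],-.159,0)
E
```

```text
q [-0.31   0.269 -0.602  0.697 -0.002 -0.149] tcp [ 0.4484 -0.06    0.0339] F [-2.4 -0.1  9.1] gap 0.0105
rotvec now-frame [ 0.0027  0.002  -0.002 ] | shift now-frame [ 0.0012 -0.0044  0.0019] | shift after turning [ 0.0012 -0.0044  0.0019]
```

carry_out(steps=[[-1,0,0,-0.005,0,0,0],[-1,0,0,-0.012,0,0,0],[-1,0,0,-0.02,0,0,0],[-1,0,0,-0.02,0,0,0],[-1,0,0,0,0,0,0]])

```text
clock: 12.72
tcp_pos: [0.4486, -0.0598, 0.0909]
orientation: [0.002, 0.762, 0.648, 0.0]
wrist_force: [0.5, -0.7, -3.9]
finger_gap: 0.0102
```

```bash
python3 - <<'E'
from pl import *
psi=-.022; ex=np.array([np.cos(psi),np.sin(psi)]); p=np.array([.6440,.1305])-(.115+.042)*ex
todo([*p,.088],psi,0)
s=shot('side'); im=s['color'][190:340,200:400,::-1]; cv2.imwrite('pics/s3.png',cv2.resize(im,None,fx=3,fy=3,interpolation=cv2.INTER_CUBIC))
E
```

```text
q [-0.309  0.195 -0.529  0.844 -0.001 -0.149] tcp [ 0.4486 -0.0598  0.0909] F [ 0.5 -0.7 -3.9] gap 0.0102
rotvec now-frame [ 0.0032  0.0021 -0.1388] | shift now-frame [0.1974 0.0069 0.0025] | shift after turning [0.1946 0.0341 0.0029]
```

View pics/s3.png

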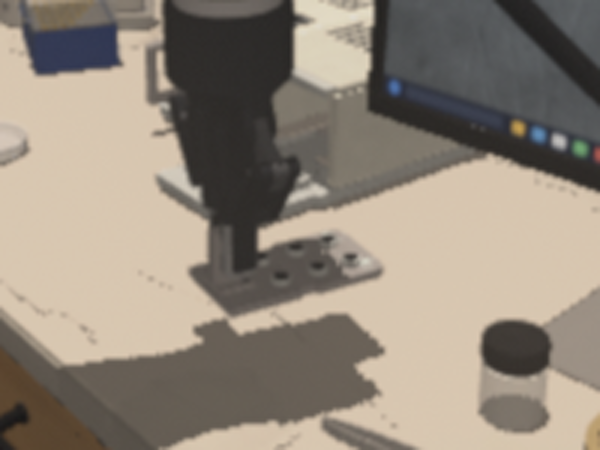

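carry_out(steps=[[-1,0,0,0,0.0016,0.001,-0.0694],[-1,0,0,0,0.0016,0.001,-0.0694],[-1,0.015,0.002,0,0,0,0],[-1,0.03,0.005,0,0,0,0],[-1,0.035,0.006,0,0,0,0],[-1,0.035,0.006,0,0,0,0],[-1,0.035,0.006,0,0,0,0],[-1,0.03,0.006,0,0,0,0],[-1,0.0146,0.003,0,0,0,0],[-1,0,0,0,0,0,0]])

```text
clock: 14.02
tcp_pos: [0.4852, 0.1353, 0.0888]
orientation: [-0.002, 0.714, 0.7, -0.001]
wrist_force: [0.4, 0.4, -4.1]
finger_gap: 0.0102
```

```bash
python3 - <<'E'
from pl import *
psi=-.022; ex=np.array([np.cos(psi),np.sin(psi)]); p=np.array([.6440,.1305])-(.115+.042)*ex
todo([*p,.055],psi,0)
s=shot('top'); im=s['color'][180:280,230:350,::-1]; cv2.imwrite('pics/t4.png',cv2.resize(im,None,fx=6,fy=6,interpolation=cv2.INTER_CUBIC))
E
```

```text
q [ 0.112  0.291 -0.404  0.88   0.001  0.132] tcp [0.4852 0.1353 0.0888] F [ 0.4  0.4 -4.1] gap 0.0102
rotvec now-frame [-0.0042 -0.0005  0.0015] | shift now-frame [-0.0013  0.002   0.0338] | shift after turning [-0.0013  0.0019  0.0338]
```

View pics/t4.png

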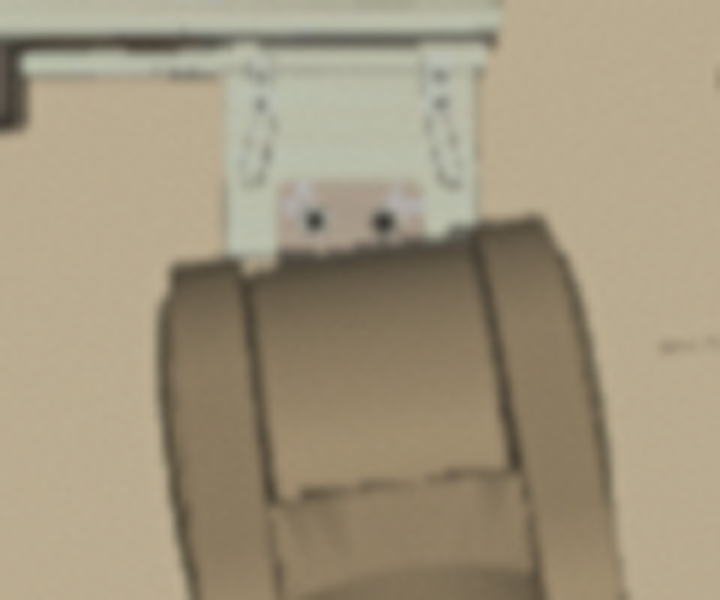

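carry_out(steps=[[-1,-0.0015,0,0.02,-0.0042,0,0.0015],[-1,0,0,0.0135,0,0,0],[-1,0,0,0.005,0,0,0],[-1,0,0.01,0,0,0,0],[-1,0,0.01,0,0,0,0],[-1,0,0.01,0,0,0,0],[-1,0,0,0,0,0,0]])

```text
clock: 14.95
tcp_pos: [0.5173, 0.1322, 0.0512]
orientation: [0.001, 0.715, 0.699, 0.001]
wrist_force: [0.6, 0.4, -4.0]
finger_gap: 0.0103
```

```bash
python3 - <<'E'
from pl import *
psi=-.022; ex=np.array([np.cos(psi),np.sin(psi)]); p=np.array([.6440,.1305])-(.058)*ex
todo([*p,.049],psi,0)
s=shot('top'); im=s['color'][180:280,230:350,::-1]; cv2.imwrite('pics/t5.png',cv2.resize(im,None,fx=6,fy=6,interpolation=cv2.INTER_CUBIC))
E
```

```text
q [ 0.099  0.379 -0.382  0.807  0.001  0.123] tcp [0.5173 0.1322 0.0512] F [ 0.6  0.4 -4. ] gap 0.0103
rotvec now-frame [ 0.0028 -0.0009 -0.0018] | shift now-frame [0.0013 0.0687 0.0024] | shift after turning [0.0011 0.0687 0.0022]
```

View pics/t5.png

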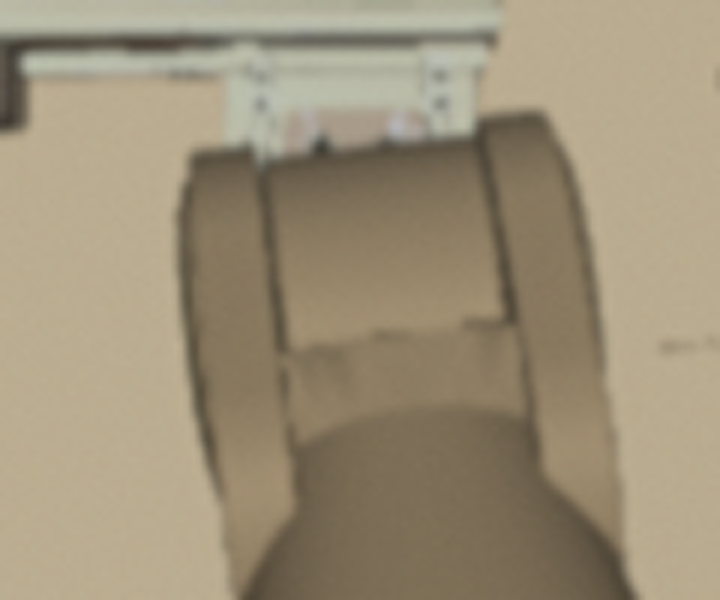

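carry_out(steps=[[-1,0.0012,0,0.001,0.0028,0,0],[-1,0,0.006,0,0,0,0],[-1,0,0.006,0,0,0,0],[-1,0,0.008,0,0,0,0],[-1,0,0,0,0,0,0]])

```text
clock: 15.62
tcp_pos: [0.5367, 0.1329, 0.0499]
orientation: [-0.001, 0.715, 0.699, 0.0]
wrist_force: [-0.1, 0.6, -3.4]
finger_gap: 0.0104
```

carry_out(steps=[[-1,0,0.008,0,0,0,0],[-1,0,0.008,0,0,0,0],[-1,0,0.008,0,0,0,0],[-1,0,0,0,0,0,0]])

```text
clock: 16.12
tcp_pos: [0.5606, 0.1323, 0.0498]
orientation: [-0.001, 0.715, 0.699, -0.0]
wrist_force: [-0.0, 0.2, -3.0]
finger_gap: 0.01
```

carry_out(steps=[[-1,0,0.006,0.0005,0,0,0],[-1,0,0.006,0.0005,0,0,0],[-1,0,0.006,0,0,0,0],[-1,0,0.006,0,0,0,0],[-1,0,0,0,0,0,0]])

```text
clock: 16.75
tcp_pos: [0.5843, 0.1317, 0.0487]
orientation: [-0.001, 0.715, 0.699, -0.0]
wrist_force: [0.1, -0.2, -4.0]
finger_gap: 0.0101
```

carry_out(steps=[[-1,0,0,0.001,0,0,0],[0.2,0,0,0,0,0,0],[0.2,0,0,0,0,0,0],[0.2,0,0,0,0,0,0],[0.2,0,0,-0.02,0,0,0],[0.2,0,0,-0.04,0,0,0],[0.2,0,0,-0.04,0,0,0],[-1,0,-0.05,0,0,0,0],[-1,0,-0.05,0,0,0,0],[-1,0,0,0,-0.1746,0,0],[-1,0,0,0,-0.1746,0,0],[-1,0,0,0,-0.1746,0,0],[-1,0,0,0,-0.1746,0,0],[-1,0,0,0,-0.1746,0,0],[-1,0,0,0,0,0,0]])

```text
clock: 18.62
tcp_pos: [0.5093, 0.1503, 0.177]
orientation: [0.291, 0.657, 0.638, 0.277]
wrist_force: [-1.4, 0.1, -0.8]
finger_gap: -0.0
```

```bash
python3 - <<'E'
from pl import *
psi=-.022; ex=np.array([np.cos(psi),np.sin(psi)]); p=np.array([.6440,.1305])-(.1)*ex
todo([*p,.041],psi,.873)
s=shot('top'); im=s['color'][170:270,230:350,::-1]; cv2.imwrite('pics/t6.png',cv2.resize(im,None,fx=6,fy=6,interpolation=cv2.INTER_CUBIC))
E
```

```text
q [ 0.246 -0.138 -1.024 -0.122 -0.209  0.186] tcp [0.5093 0.1503 0.177 ] F [-1.4  0.1 -0.8] gap -0.0
rotvec now-frame [-0.046   0.0128 -0.0014] | shift now-frame [-0.0155 -0.0763  0.1182] | shift after turning [-0.0169 -0.0816  0.1143]
```

View pics/t6.png

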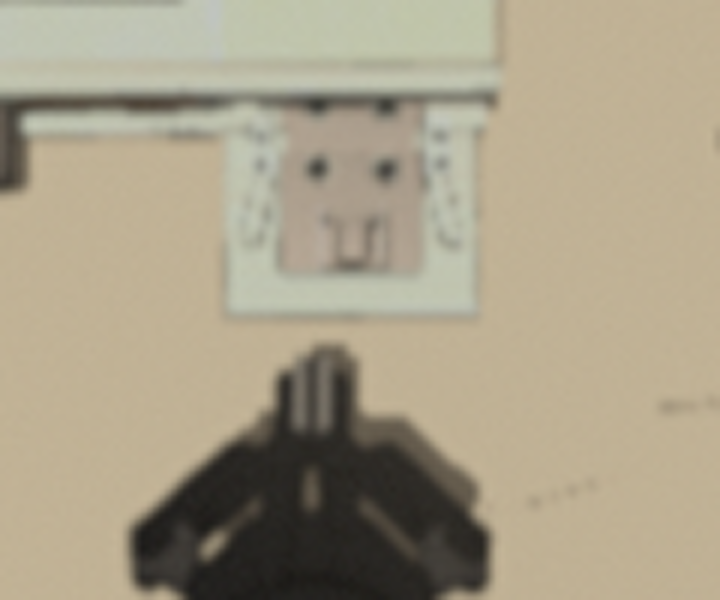

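carry_out(steps=[[-1,-0.008,0.0135,0.0147,0,0,0],[-1,-0.0085,0,0,-0.046,0.0128,-0.0014],[-1,0,0,0,0,0,0]])

```text
clock: 19.05
tcp_pos: [0.5319, 0.1338, 0.1785]
orientation: [0.298, 0.652, 0.636, 0.287]
wrist_force: [0.2, 0.2, -0.1]
finger_gap: 0.0001
```

```bash
python3 - <<'E'
from pl import *
psi=-.022; ex=np.array([np.cos(psi),np.sin(psi)]); p=np.array([.6440,.1305])-(.108)*ex
todo([*p,.041],psi,.873)
E
```

```text
q [ 0.182 -0.111 -1.027 -0.186 -0.16   0.136] tcp [0.5319 0.1338 0.1785] F [ 0.2  0.2 -0.1] gap 0.0001
rotvec now-frame [-0.021   0.0071 -0.0004] | shift now-frame [-0.0002 -0.1007  0.0936] | shift after turning [-0.0008 -0.1027  0.0915]
```

carry_out(steps=[[-1,0,-0.025,0.0235,0,0,0],[-1,0,-0.025,0.0235,0,0,0],[-1,0,-0.025,0.0235,-0.021,0.007,0],[-1,0,-0.015,0.013,0,0,0],[-1,0,0,0,0,0,0]])

```text
clock: 19.68
tcp_pos: [0.5726, 0.1534, 0.0814]
orientation: [0.289, 0.659, 0.64, 0.271]
wrist_force: [-0.7, -0.6, 0.5]
finger_gap: -0.0001
```

```bash
python3 - <<'E'
from pl import *
psi=-.022; ex=np.array([np.cos(psi),np.sin(psi)]); p=np.array([.6440,.1305])-(.108)*ex
todo([*p,.041],psi,.873)
E
```

```text
q [ 0.217  0.207 -1.027 -0.461 -0.192  0.166] tcp [0.5726 0.1534 0.0814] F [-0.7 -0.6  0.5] gap -0.0001
rotvec now-frame [-0.0579  0.0189  0.0013] | shift now-frame [-0.0213 -0.0542  0.0018] | shift after turning [-0.0213 -0.0542 -0.0017]
```

```bash
cat > kin.py <<'E'
import numpy as np
from scipy.optimize import least_squares
D=[(.314,.045,1.3036,.2188,.5312,.2494),(.089,-.343,1.138,.4478,-.0258,.2068),(.154,-.52,.886,.4421,-.058,.1115),(.269,-.602,.697,.4484,-.06,.0339),(.195,-.529,.844,.4486,-.0598,.0909),(.291,-.404,.88,.4852,.1353,.0888),(.379,-.382,.807,.5173,.1322,.0512),(.156,-.018,1.414,.4878,-.0721,.3077),(-.138,-1.024,-.122,.5093,.1503,.177),(-.111,-1.027,-.186,.5319,.1338,.1785),(.207,-1.027,-.461,.5726,.1534,.0814),(-.543,-1.025,.088,.4872,-.072,.3152)]
D=np.array(D)
def fk(v,q2,q3,q4):
    a,c,L1,L2,k,L,m=v; p=q2-q3; t=p+q4
    return (a+L1*np.sin(q2)+L2*np.cos(p)+k*np.sin(p)+L*np.cos(t)+m*np.sin(t), c+L1*np.cos(q2)-L2*np.sin(p)+k*np.cos(p)-L*np.sin(t)+m*np.cos(t))
def res(v):
    r,z=fk(v,*D[:,:3].T); R=np.sqrt(D[:,3]**2+D[:,4]**2-.08**2); return np.r_[r-R,z-D[:,5],.02*(v-v0)]
v0=np.array([0,.25,.3,.3,0,.25,0.]); s=least_squares(res,v0)
if __name__=='__main__':
    print(s.x.round(3)); e=res(s.x); n=len(D); print((e[:n]*1e3).round(1),(e[n:2*n]*1e3).round(1))
    for x,y,z in [(.536,.133,.041),(.536,.133,.048),(.58,.132,.041),(.61,.131,.041),(.63,.131,.041),(.63,.131,.048)]:
        R=np.sqrt(x*x+y*y-.0064)
        for tilt in (20,30,40,50,60):
            t=np.pi/2-np.radians(tilt); ok=[]
            for b in ((0.,-.3),(.5,-.9),(1,-.5)):
                f=lambda u:np.array(fk(s.x,u[0],u[1],t-u[0]+u[1]))-[R,z]
                o=least_squares(f,b)
                if o.cost<1e-9: ok=o.x; break
            print(x,z,tilt,'q2,q3,q4',np.round([*ok,t-ok[0]+ok[1]],2) if len(ok) else None)
E
python3 kin.py
```

```text
[-0.005  0.247  0.498  0.412  0.054  0.412  0.009]
[-0.9  3.4  1.1 -1.8 -0.1 -1.8 -3.6  2.3  7.1  3.4 -2.3 -6.8] [ 0.8 -0.2 -0.1  0.1 -0.6  0.   0.7 -0.1 -1.   0.8  0.2 -0.6]
0.536 0.041 20 q2,q3,q4 [ 0.24 -0.71  0.27]
0.536 0.041 30 q2,q3,q4 [ 0.2  -0.89 -0.04]
0.536 0.041 40 q2,q3,q4 [ 0.23 -1.06 -0.42]
0.536 0.041 50 q2,q3,q4 [ 0.37 -1.21 -0.88]
0.536 0.041 60 q2,q3,q4 [ 0.67 -1.32 -1.47]
0.536 0.048 20 q2,q3,q4 [ 0.23 -0.7   0.29]
0.536 0.048 30 q2,q3,q4 [ 0.19 -0.88 -0.02]
0.536 0.048 40 q2,q3,q4 [ 0.21 -1.05 -0.39]
0.536 0.048 50 q2,q3,q4 [ 0.34 -1.2  -0.85]
0.536 0.048 60 q2,q3,q4 [ 0.63 -1.32 -1.43]
0.58 0.041 20 q2,q3,q4 [ 0.31 -0.61  0.3 ]
0.58 0.041 30 q2,q3,q4 [ 0.27 -0.79 -0.01]
0.58 0.041 40 q2,q3,q4 [ 0.29 -0.96 -0.37]
0.58 0.041 50 q2,q3,q4 [ 0.39 -1.11 -0.8 ]
0.58 0.041 60 q2,q3,q4 [ 0.62 -1.22 -1.32]
0.61 0.041 20 q2,q3,q4 [ 0.36 -0.54  0.33]
0.61 0.041 30 q2,q3,q4 [ 0.31 -0.72  0.01]
0.61 0.041 40 q2,q3,q4 [ 0.32 -0.89 -0.34]
0.61 0.041 50 q2,q3,q4 [ 0.42 -1.04 -0.76]
0.61 0.041 60 q2,q3,q4 [ 0.61 -1.14 -1.23]
0.63 0.041 20 q2,q3,q4 [ 0.39 -0.49  0.35]
0.63 0.041 30 q2,q3,q4 [ 0.34 -0.67  0.03]
0.63 0.041 40 q2,q3,q4 [ 0.35 -0.84 -0.32]
0.63 0.041 50 q2,q3,q4 [ 0.43 -0.99 -0.73]
0.63 0.041 60 q2,q3,q4 [ 0.61 -1.1  -1.18]
0.63 0.048 20 q2,q3,q4 [ 0.38 -0.48  0.36]
0.63 0.048 30 q2,q3,q4 [ 0.33 -0.67  0.05]
0.63 0.048 40 q2,q3,q4 [ 0.33 -0.84 -0.3 ]
0.63 0.048 50 q2,q3,q4 [ 0.41 -0.99 -0.7 ]
0.63 0.048 60 q2,q3,q4 [ 0.59 -1.1  -1.16]
```

carry_out(steps=[[-1,0,0.029,-0.027,0,0,0],[-1,0,0,0,0.102,0.01,0.0],[-1,0,0,0,0.102,0.009,0],[-1,0,0,0,0,0,0]])

```text
clock: 20.18
tcp_pos: [0.5765, 0.1541, 0.1273]
orientation: [0.218, 0.681, 0.665, 0.215]
wrist_force: [1.1, 0.9, -0.7]
finger_gap: 0.0001
```

```bash
python3 - <<'E'
from pl import *
psi=-.022; ex=np.array([np.cos(psi),np.sin(psi)]); p=np.array([.6440,.1310])-(.104)*ex
todo([*p,.09],psi,.611)
todo([*p,.044],psi,.611)
E
```

```text
q [ 0.182  0.093 -0.782  0.083 -0.117  0.17 ] tcp [0.5765 0.1541 0.1273] F [ 1.1  0.9 -0.7] gap 0.0001
rotvec now-frame [ 0.0112 -0.0014 -0.0031] | shift now-frame [-0.0218 -0.0509  0.0093] | shift after turning [-0.0216 -0.0508  0.0099]
q [ 0.182  0.093 -0.782  0.083 -0.117  0.17 ] tcp [0.5765 0.1541 0.1273] F [ 1.1  0.9 -0.7] gap 0.0001
rotvec now-frame [ 0.0112 -0.0014 -0.0031] | shift now-frame [-0.0219 -0.0777  0.0467] | shift after turning [-0.0216 -0.0772  0.0476]
```

carry_out(steps=[[-1,-0.0108,-0.0147,-0.0103,0.0112,-0.0014,-0.0031],[-1,-0.0108,-0.0148,-0.0104,0,0,0],[-1,0,0,0,0,0,0],[-1,0,-0.0159,0.0227,0,0,0],[-1,0,-0.0159,0.0227,0,0,0],[-1,0,-0.0159,0.0227,0,0,0],[-1,0,0,0,0,0,0]])

```text
clock: 21.05
tcp_pos: [0.5347, 0.133, 0.0379]
orientation: [0.212, 0.682, 0.669, 0.206]
wrist_force: [0.1, 0.5, -0.4]
finger_gap: 0.0003
```

```bash
python3 - <<'E'
from pl import *
psi=-.022; ex=np.array([np.cos(psi),np.sin(psi)]); p=np.array([.6440,.1310])-(.104)*ex
todo([*p,.044],psi,.611)
E
```

```text
q [ 0.148  0.198 -0.971 -0.193 -0.096  0.138] tcp [0.5347 0.133  0.0379] F [ 0.1  0.5 -0.4] gap 0.0003
rotvec now-frame [-0.0103  0.0009  0.0019] | shift now-frame [ 0.0004  0.0078 -0.0021] | shift after turning [ 0.0004  0.0079 -0.002 ]
```

carry_out(steps=[[-1,0.0004,0.0078,-0.0021,-0.0103,0.001,0.002],[-1,0,0.0066,0.0046,0,0,0],[-1,0,0.0066,0.0046,0,0,0],[-1,0,0.0066,0.0046,0,0,0],[-1,0,0.0066,0.0046,0,0,0],[-1,0,0.0066,0.0046,0,0,0],[-1,0,0,0,0,0,0]])

```text
clock: 21.92
tcp_pos: [0.5832, 0.1328, 0.0477]
orientation: [0.216, 0.681, 0.666, 0.213]
wrist_force: [-2.6, 1.0, -0.2]
finger_gap: 0.0001
```

```bash
python3 - <<'E'
from pl import *
psi=-.022; ex=np.array([np.cos(psi),np.sin(psi)]); p=np.array([.6440,.1310])-(.013)*ex
todo([*p,.044],psi,.611)
s=shot('top'); im=s['color'][170:270,230:350,::-1]; cv2.imwrite('pics/t7.png',cv2.resize(im,None,fx=6,fy=6,interpolation=cv2.INTER_CUBIC))
E
```

```text
q [ 0.131  0.244 -0.875 -0.159 -0.087  0.126] tcp [0.5832 0.1328 0.0477] F [-2.6  1.  -0.2] gap 0.0001
rotvec now-frame [ 0.0055 -0.0011 -0.0008] | shift now-frame [-0.0005  0.0369  0.0307] | shift after turning [-0.0005  0.037   0.0305]
```

View pics/t7.png

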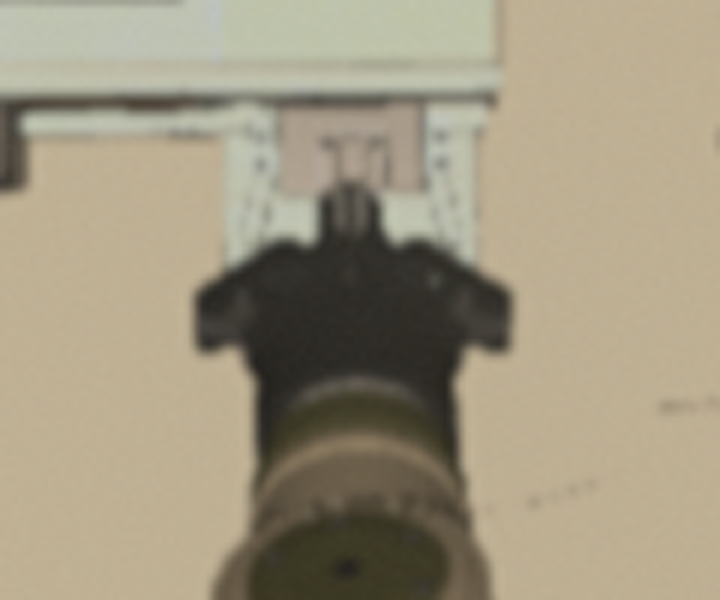

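carry_out(steps=[[-1,0,0.0022,0.0039,0.0055,0,0],[-1,0,0.0033,0.0023,0,0,0],[-1,0,0.0033,0.0023,0,0,0],[-1,0,0.0033,0.0023,0,0,0],[-1,0,0,0,0,0,0]])

```text
clock: 22.6
tcp_pos: [0.5994, 0.1324, 0.0457]
orientation: [0.215, 0.682, 0.667, 0.211]
wrist_force: [-1.3, 0.4, -1.4]
finger_gap: 0.0001
```

carry_out(steps=[[-1,0,0.0033,0.0023,0,0,0],[-1,0,0.0033,0.0023,0,0,0],[-1,0,0.0033,0.0023,0,0,0],[-1,0,0.0025,0.0017,0,0,0],[-1,0,0,0,0,0,0]])

```text
clock: 23.22
tcp_pos: [0.6144, 0.1321, 0.0457]
orientation: [0.215, 0.682, 0.667, 0.211]
wrist_force: [-1.9, 0.1, -0.6]
finger_gap: 0.0003
```

carry_out(steps=[[-1,0,0.0016,0.0011,0,0,0],[-1,0,0.0016,0.0011,0,0,0],[-1,0,0.0016,0.0011,0,0,0],[-1,0,0.0016,0.0011,0,0,0],[-1,0,0.0016,0.0011,0,0,0],[-1,0,0,0,0,0,0]])

```text
clock: 23.98
tcp_pos: [0.6241, 0.1319, 0.0457]
orientation: [0.215, 0.682, 0.667, 0.211]
wrist_force: [-2.0, 0.2, -1.0]
finger_gap: -0.0001
```

carry_out(steps=[[-1,0,0.0012,0.0009,0,0,0],[-1,0,0.0012,0.0009,0,0,0],[-1,0,0.0012,0.0009,0,0,0],[-1,0,0,0,0,0,0]])

```text
clock: 24.48
tcp_pos: [0.6297, 0.1317, 0.0464]
orientation: [0.215, 0.682, 0.666, 0.212]
wrist_force: [0.0, 0.1, 0.6]
finger_gap: 0.0003
```

carry_out(steps=[[-1,0,0.0012,0.0009,0,0,0],[-1,0,0.0012,0.0009,0,0,0],[-1,0,0,0,0,0,0]])

```text
clock: 24.85
tcp_pos: [0.6313, 0.1317, 0.0455]
orientation: [0.215, 0.682, 0.667, 0.211]
wrist_force: [-0.7, 0.6, 1.6]
finger_gap: 0.0002
```

carry_out(steps=[[-1,0,0.0012,0.0009,0,0,0],[-1,0,0,0,0,0,0]])

```text
clock: 25.1
tcp_pos: [0.6318, 0.1318, 0.045]
orientation: [0.214, 0.682, 0.667, 0.21]
wrist_force: [-6.1, 0.2, 4.8]
finger_gap: -0.0001
```

```bash
python3 - <<'E'
from pl import *
psi=-.022; ex=np.array([np.cos(psi),np.sin(psi)]); p=np.array([.6440,.1310])-(.013)*ex
todo([*p,.044],psi,.611)
E
```

```text
q [ 0.115  0.316 -0.764 -0.114 -0.077  0.113] tcp [0.6318 0.1318 0.045 ] F [-6.1  0.2  4.8] gap -0.0001
rotvec now-frame [-0.0012 -0.001  -0.0005] | shift now-frame [-0.0005 -0.0013  0.0004] | shift after turning [-0.0005 -0.0013  0.0004]
```

carry_out(steps=[[-1,0,0.0012,0.0009,0,0,0],[-1,0,0,0,0,0,0]])

```text
clock: 25.35
tcp_pos: [0.632, 0.1318, 0.0443]
orientation: [0.213, 0.682, 0.667, 0.21]
wrist_force: [-10.0, -0.2, 7.7]
finger_gap: -0.0001
```

carry_out(steps=[[-1,0,0.0016,0.0011,0,0,0],[-1,0,0.0008,0.0006,0,0,0],[-1,0,0,0,0,0,0]])

```text
clock: 25.72
tcp_pos: [0.6324, 0.1318, 0.0437]
orientation: [0.213, 0.682, 0.668, 0.208]
wrist_force: [-25.7, 0.2, 20.7]
finger_gap: -0.0002
```

```bash
python3 - <<'E'
from pl import *
s,r=pose(); print(s['wrist_force'],s['ft_torque'],s['tcp_pos'],r.as_matrix())
F=s['wrist_force'];M=s['ft_torque']
print('tool-frame F',r.inv().apply(F),'M',r.inv().apply(M))
t=s['tcp_pos']
for name,d in (('handle',(.02,0,-.009)),('lip',(.0,0,.055))):
    print(name,np.cross(d,F), 'about flange(-z .15)',np.cross(np.array(d)+.15*r.as_matrix()[:,2],F))
side=shot('side'); im=side['color'][160:290,240:360,::-1]; im=cv2.resize(im,None,fx=4.5,fy=4.5,interpolation=cv2.INTER_CUBIC); 
top=shot('top')['color'][160:260,250:330,::-1]; top=cv2.resize(top,None,fx=3,fy=3,interpolation=cv2.INTER_CUBIC)
out=np.zeros((585,790,3),np.uint8); out[:585,:540]=im; out[:300,540:780]=top; cv2.imwrite('pics/mix.png',out)
E
```

```text
[-25.69964794   0.17939596  20.74750078] [-0.09100444  2.10570704 -0.16327656] [0.63241215 0.13178575 0.04366474] [[ 2.09414954e-02  8.22678333e-01  5.68121303e-01]
 [ 9.99780662e-01 -1.73947502e-02 -1.16640901e-02]
 [ 2.86533946e-04  5.68240955e-01 -8.22862160e-01]]
tool-frame F [ -0.35288759  -9.35608441 -31.67494326] M [ 2.10329262 -0.20427606  0.05809139]
handle [ 0.00161456 -0.18365318  0.00358792] about flange(-z .15) [-0.01254282  1.22037241 -0.02608873]
lip [-0.00986678 -1.41348064  0.        ] about flange(-z .15) [-0.02402416 -0.00945504 -0.02967665]
```

View pics/mix.png

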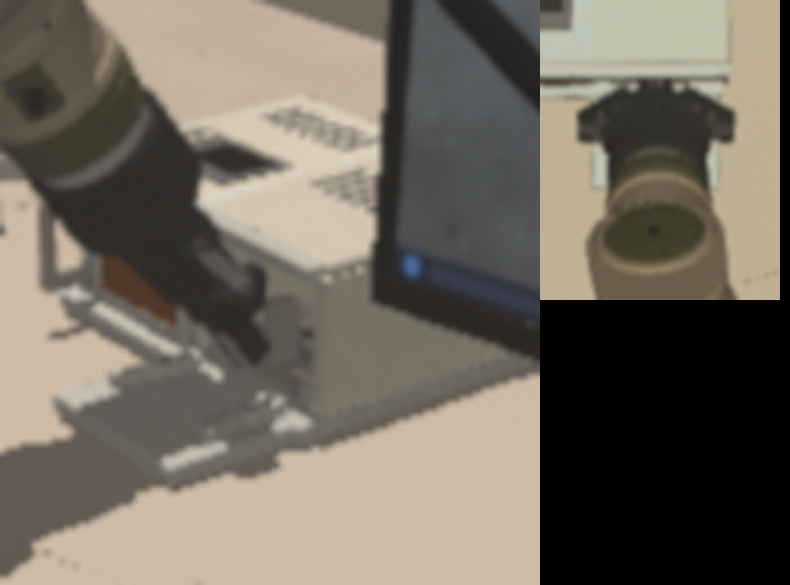

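carry_out(steps=[[-1,0,-0.0066,-0.0046,0,0,0],[-1,0,-0.0066,-0.0046,0,0,0],[-1,0,0,0,-0.096,0,0],[-1,0,0,0,-0.096,0,0],[-1,0,0,0,0,0,0]])

```text
clock: 26.45
tcp_pos: [0.6186, 0.1317, 0.0428]
orientation: [0.278, 0.659, 0.644, 0.272]
wrist_force: [-1.6, -0.8, -0.3]
finger_gap: -0.0004
```

```bash
python3 - <<'E'
from pl import *
psi=-.022; ex=np.array([np.cos(psi),np.sin(psi)]); p=np.array([.6440,.1310])-(.013)*ex
todo([*p,.043],psi,.803); s,r=pose(); print(s['ft_torque'])
E
```

```text
q [ 0.132  0.347 -0.974 -0.543 -0.109  0.108] tcp [0.6186 0.1317 0.0428] F [-1.6 -0.8 -0.3] gap -0.0004
rotvec now-frame [-0.0046 -0.0005 -0.0004] | shift now-frame [-0.0002  0.0088  0.0087] | shift after turning [-0.0002  0.0088  0.0088]
[ 0.08892119  0.69590296 -0.01522773]
```

carry_out(steps=[[-1,0,0.0014,0.0014,0,0,0],[-1,0,0.0014,0.0014,0,0,0],[-1,0,0.0014,0.0014,0,0,0],[-1,0,0.0014,0.0014,0,0,0],[-1,0,0,0,0,0,0]])

```text
clock: 27.08
tcp_pos: [0.6295, 0.1317, 0.0457]
orientation: [0.279, 0.658, 0.643, 0.274]
wrist_force: [0.0, -0.7, -0.2]
finger_gap: 0.0001
```

carry_out(steps=[[-1,0,0.0012,0.0012,0,0,0],[-1,0,0.0012,0.0012,0,0,0],[-1,0,0,0,0,0,0]])

```text
clock: 27.45
tcp_pos: [0.6308, 0.1317, 0.0448]
orientation: [0.278, 0.658, 0.644, 0.273]
wrist_force: [-10.6, 0.8, 8.0]
finger_gap: 0.0004
```

carry_out(steps=[[-1,0,-0.007,-0.0072,0,0,0],[-1,0,-0.007,-0.0072,0,0,0],[-1,0,0,0,0.096,0,0],[-1,0,0,0,0.096,0,0],[-1,0,-0.0164,-0.0115,0,0,0],[-1,0,-0.0164,-0.0115,0,0,0],[-1,0,-0.0123,-0.0086,0,0,0],[-1,0,0.023,-0.0328,0,0,0],[-1,0,0.023,-0.0328,0,0,0],[-1,0,0.023,-0.0328,0,0,0],[-1,0,0,0,0.153,0,0],[-1,0,0,0,0.153,0,0],[-1,0,0,0,0.153,0,0],[-1,0,0,0,0.153,0,0],[0.2,0,0,0,0,0,0]])

```text
clock: 29.32
tcp_pos: [0.5593, 0.1328, 0.1636]
orientation: [-0.001, 0.715, 0.699, -0.001]
wrist_force: [0.2, -0.1, 0.2]
finger_gap: 0.0172
```

```bash
python3 - <<'E'
from pl import *
todo([.6065,.2745,.16],-.022,0)
c=shot('top'); rgb=c['color'].astype(int)
# reddish tray colour (r-g) vs apron in the apron area, and door handle
for v in range(186,226,3): print(v,[int(x) for x in (rgb[v,268:308:3,0]-rgb[v,268:308:3,1])])
w=shot('wrist','w9.png')
# expected wrist pixels of the tray handle rear-top edge and plate rear edge if home
psi=-.022; R=np.array([[np.cos(psi),-np.sin(psi)],[np.sin(psi),np.cos(psi)]])
for n,(x,y,z) in dict(hrt=(.007,0,.058),hrb=(.007,0,.024),rearL=(.005,.025,.02),rearR=(.005,-.025,.02)).items():
    X=np.append(R@[x,y]+[.644,.1305],z); p=w['R']@X+w['t']; th=np.arctan2(np.hypot(p[0],p[1]),p[2]); d=p[:2]/np.hypot(*p[:2])*th; print(n,w['K'][0,0]*d+w['K'][:2,2])
E
```

```text
q [ 9.300e-02  3.540e-01 -1.120e-01  1.108e+00  1.000e-03  1.160e-01] tcp [0.5593 0.1328 0.1636] F [ 0.2 -0.1  0.2] gap 0.0172
rotvec now-frame [-0.003  -0.0008 -0.0011] | shift now-frame [0.1427 0.0439 0.0036] | shift after turning [0.1427 0.0441 0.0036]
186 [18, 16, 13, 17, 18, 17, 17, 17, 18, 18, 17, 18, 18, 18]
189 [17, 18, 12, 18, 17, 18, 18, 18, 17, 17, 18, 18, 19, 18]
192 [18, 17, 12, 18, 18, 18, 17, 18, 17, 18, 18, 19, 17, 18]
195 [17, 17, 10, 18, 18, 18, 17, 18, 17, 18, 18, 16, 18, 17]
198 [17, 18, 10, 18, 18, 18, 19, 17, 18, 18, 18, 18, 18, 18]
201 [18, 17, 12, 19, 18, 18, 19, 18, 19, 17, 18, 19, 19, 18]
204 [17, 17, 14, 16, 17, 18, 19, 17, 18, 18, 17, 17, 18, 18]
207 [17, 17, 15, 15, 17, 17, 18, 17, 18, 18, 17, 18, 17, 17]
210 [17, 17, 16, 14, 17, 17, 16, 17, 16, 15, 16, 17, 18, 19]
213 [17, 18, 16, 14, 16, 16, 17, 17, 19, 18, 17, 19, 18, 18]
216 [17, 18, 17, 17, 17, 19, 16, 18, 18, 18, 18, 18, 18, 18]
219 [17, 17, 17, 16, 18, 17, 17, 17, 18, 17, 18, 19, 18, 18]
222 [18, 17, 18, 12, 18, 17, 18, 18, 18, 19, 19, 18, 19, 18]
225 [18, 17, 18, 14, 17, 17, 17, 17, 18, 18, 18, 18, 18, 17]
hrt [281.98949944 316.1535684 ]
hrb [282.07913138 295.20125045]
rearL [307.83317765 291.09047698]
rearR [256.34812696 291.099882  ]
```

```bash
python3 - <<'E'
from h import *
im=cv2.imread('pics/w9.png').astype(int)
for u in (262,268,275,282,289,296,302): print(u,[tuple(int(a) for a in im[v,u]) for v in range(272,326,3)])
E
```

```text
262 [(78, 79, 82), (159, 174, 174), (160, 174, 177), (87, 93, 93), (77, 85, 87), (85, 93, 95), (53, 58, 62), (67, 73, 79), (67, 73, 77), (66, 73, 77), (58, 66, 69), (68, 76, 75), (65, 73, 78), (67, 71, 75), (68, 72, 77), (68, 75, 78), (65, 72, 73), (68, 72, 76)]
268 [(163, 179, 182), (155, 169, 173), (160, 174, 179), (84, 89, 93), (76, 83, 81), (81, 89, 91), (53, 56, 61), (66, 70, 74), (62, 68, 69), (60, 62, 69), (69, 77, 77), (69, 75, 78), (66, 70, 74), (57, 62, 65), (57, 63, 65), (67, 75, 76), (59, 66, 70), (60, 67, 68)]
275 [(165, 178, 181), (151, 166, 168), (160, 174, 177), (80, 85, 85), (84, 92, 92), (81, 90, 90), (50, 53, 53), (65, 72, 76), (67, 72, 75), (70, 74, 79), (63, 71, 72), (67, 73, 76), (63, 68, 74), (62, 70, 73), (62, 67, 69), (53, 57, 61), (56, 59, 62), (49, 56, 59)]
282 [(168, 180, 186), (152, 165, 168), (118, 127, 132), (77, 84, 87), (82, 89, 91), (86, 94, 94), (52, 56, 58), (64, 71, 74), (64, 68, 70), (60, 61, 62), (63, 64, 66), (59, 63, 66), (59, 61, 64), (57, 60, 62), (54, 57, 59), (66, 68, 73), (65, 69, 74), (68, 72, 78)]
289 [(164, 177, 182), (155, 166, 171), (118, 131, 130), (78, 84, 84), (74, 82, 83), (78, 86, 87), (54, 59, 61), (62, 70, 72), (73, 77, 79), (67, 74, 78), (69, 76, 80), (68, 72, 76), (68, 73, 77), (58, 63, 70), (65, 67, 72), (59, 62, 64), (59, 63, 69), (58, 60, 62)]
296 [(78, 84, 85), (152, 167, 170), (118, 127, 129), (81, 87, 92), (83, 87, 88), (83, 89, 92), (50, 55, 58), (71, 76, 80), (63, 66, 68), (64, 65, 70), (63, 68, 73), (68, 71, 76), (66, 72, 73), (61, 65, 69), (65, 69, 75), (64, 71, 73), (65, 67, 75), (67, 72, 72)]
302 [(121, 133, 134), (149, 166, 167), (113, 121, 123), (83, 90, 92), (78, 83, 87), (83, 88, 91), (51, 54, 54), (68, 72, 75), (67, 69, 72), (65, 69, 74), (71, 80, 81), (67, 75, 78), (67, 69, 73), (69, 73, 76), (69, 73, 78), (65, 72, 76), (67, 73, 77), (65, 72, 75)]
```

carry_out(steps=[[0.2,0.02,0.005,0,-0.003,0,0],[0.2,0.03,0.009,0,0,0,0],[0.2,0.03,0.01,0,0,0,0],[0.2,0.03,0.01,0,0,0,0],[0.2,0.025,0.008,0,0,0,0],[0.2,0.0085,0.003,0,0,0,0],[0.2,0,0,0,0,0,0]])

```text
clock: 30.3
tcp_pos: [0.6049, 0.2764, 0.1663]
orientation: [0.001, 0.714, 0.7, 0.002]
wrist_force: [-0.0, -0.1, 0.1]
finger_gap: 0.0512
```

```bash
python3 - <<'E'
from pl import *
todo([.6065,.276,.068],-.022,0)
E
```

```text
q [0.308 0.518 0.149 1.199 0.    0.329] tcp [0.6049 0.2764 0.1663] F [-0.  -0.1  0.1] gap 0.0512
rotvec now-frame [ 0.0033 -0.0014  0.0013] | shift now-frame [-0.0005  0.0012  0.0983] | shift after turning [-0.0004  0.0016  0.0983]
```

carry_out(steps=[[0.2,0,0.0015,0.03,0.003,0,0],[0.2,0,0,0.035,0,0,0],[0.2,0,0,0.031,0,0,0],[0.2,0,0,0,0,0,0],[-1,0,0,0,0,0,0],[-1,0,0,0,0,0,0],[-1,0,0,0,0,0,0],[-1,0,0,0,0,0,0],[-1,0,0,0,0,0,0]], grip_force=40)

```text
clock: 31.42
tcp_pos: [0.6083, 0.276, 0.072]
orientation: [0.0, 0.715, 0.699, 0.002]
wrist_force: [-0.7, -0.8, 6.1]
finger_gap: 0.0088
```

carry_out(steps=[[-1,-0.008,0,0,0,0,0],[-1,-0.014,0,0,0,0,0],[-1,-0.014,0,0,0,0,0],[-1,-0.014,0,0,0,0,0],[-1,-0.014,0,0,0,0,0],[-1,-0.014,0,0,0,0,0],[-1,-0.012,0,0,0,0,0],[-1,-0.009,0,0,0,0,0],[-1,-0.004,0,0,0,0,0],[-1,0,0,0,0,0,0]])

```text
clock: 32.67
tcp_pos: [0.6068, 0.1726, 0.072]
orientation: [0.001, 0.715, 0.699, 0.002]
wrist_force: [0.3, -1.2, 5.9]
finger_gap: 0.0089
```

carry_out(steps=[[-1,-0.002,0,0,0,0,0],[-1,-0.002,0,0,0,0,0],[-1,-0.001,0,0,0,0,0],[-1,0,0,0,0,0,0]])

```text
clock: 33.17
tcp_pos: [0.6068, 0.1695, 0.072]
orientation: [-0.0, 0.714, 0.7, 0.003]
wrist_force: [0.4, 4.5, 5.7]
finger_gap: 0.0088
```

carry_out(steps=[[-1,0.0015,0,0,0,0,0],[0.2,0,0,0,0,0,0],[0.2,0,0,0,0,0,0],[0.2,0,0,0,0,0,0],[0.2,0,0,-0.02,0,0,0],[0.2,0,0,-0.04,0,0,0],[0.2,0,0,-0.05,0,0,0],[0.2,0,-0.04,-0.03,0,0,0],[0.2,0.03,-0.05,0,0,0,0],[0.2,0.04,-0.03,0,0,0,0],[0.2,0.05,0,0,0,0,0],[0.2,0.05,0,0,0,0,0],[0.2,0,0,0,0,0,0]])

```text
clock: 34.8
tcp_pos: [0.4881, 0.3446, 0.2095]
orientation: [-0.001, 0.713, 0.701, 0.0]
wrist_force: [-0.6, -0.4, -0.0]
finger_gap: 0.0514
```

```bash
python3 - <<'E'
from pl import *
c=shot('top'); rgb=c['color'].astype(int); s,_=pose(); print(s['clock'],s['tcp_pos'],s['wrist_force'])
# bar: dark columns vs apron/table, rows 194-200 
for v in (193,196,199): print(v,list(rgb[v,258:286].sum(1)//3))
psi=-.022; R=np.array([[np.cos(psi),-np.sin(psi)],[np.sin(psi),np.cos(psi)]])
for y in (.033,.038,.043):
    X=np.append(R@[-.039,y]+[.644,.1305],.085); p=c['R']@X+c['t']; print((c['K']@p/p[2])[:2])
# bystander dish unchanged? mean diff vs first frame outside arm
a=cv2.imread('pics/top0.png')[:,:,::-1].astype(int); d=np.abs(rgb-a).max(2)>40
for n,(r0,r1,c0,c1) in dict(dish=(235,270,190,228),tweezers=(235,265,395,445),can=(205,230,408,438),tip=(155,215,105,175)).items(): print(n,d[r0:r1,c0:c1].mean().round(3))
E
```

```text
34.85 [0.48809818 0.34293616 0.20948437] [-0.03567592 -0.22751218  0.23047245]
193 [np.int64(157), np.int64(154), np.int64(153), np.int64(153), np.int64(153), np.int64(154), np.int64(156), np.int64(159), np.int64(168), np.int64(178), np.int64(188), np.int64(182), np.int64(159), np.int64(144), np.int64(146), np.int64(138), np.int64(113), np.int64(97), np.int64(130), np.int64(176), np.int64(192), np.int64(191), np.int64(190), np.int64(189), np.int64(189), np.int64(189), np.int64(190), np.int64(190)]
196 [np.int64(179), np.int64(179), np.int64(178), np.int64(178), np.int64(178), np.int64(178), np.int64(178), np.int64(178), np.int64(177), np.int64(182), np.int64(190), np.int64(186), np.int64(162), np.int64(143), np.int64(146), np.int64(139), np.int64(116), np.int64(104), np.int64(134), np.int64(179), np.int64(195), np.int64(195), np.int64(193), np.int64(193), np.int64(194), np.int64(193), np.int64(193), np.int64(195)]
199 [np.int64(177), np.int64(178), np.int64(178), np.int64(178), np.int64(178), np.int64(177), np.int64(177), np.int64(176), np.int64(179), np.int64(183), np.int64(191), np.int64(189), np.int64(168), np.int64(133), np.int64(121), np.int64(114), np.int64(101), np.int64(106), np.int64(141), np.int64(179), np.int64(192), np.int64(193), np.int64(192), np.int64(192), np.int64(191), np.int64(191), np.int64(191), np.int64(191)]
[274.5520633  198.14302879]
[272.4435946  198.14549373]
[270.33530093 198.14795847]
dish 0.657
tweezers 0.0
can 0.0
tip 0.043
```

```bash
python3 -c "
from workcell import env
print(env.hand_in())"
```

```text
the job is handed in; nothing more can be done
None
```

The tray is in the cleaner, seated against the back stop, and the door is shut. I handed the job in at about 35 s; no verdict was reported.

**What I did:** The door was already about 20 mm open, so I slid it on to its stop. I lifted the tray with the tool pointing down, started it level between the guides and let go. I then pushed it home with closed, tilted fingertips, because gripping it tilted was out of the arm's reach. Last, I slid the door shut and backed the arm clear.

**Last checks:**
- **Tray home:** The push stopped dead, with wrist force reaching −26 N in x and +21 N in z. I suspected the gripper was touching the hood's lip, so I pushed again at a steeper tilt. It stopped 1.0–1.4 mm earlier, about what contact with the tray's handle predicts (1.4 mm). In the wrist image the tray's rear edge was at row 290, against 291 predicted for home (about 1 mm).
- **Catch:** I never saw its 8 N peak, because force was only read at the end of each call.
- **Door shut:** It stopped at 108 mm of travel, and the handle is at its expected pixels for shut.
- **Bystanders:** The image patches at the canister and tweezers were unchanged, and the tip box's nearly so (4% of pixels). The dish check failed: 66% of its pixels changed, probably because the arm was over it, so I could not confirm it stayed put. I never moved near it at low height.

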